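# Zero a dosing valve and open it a quarter turn

## Robot

A 6-joint arm with a two-finger parallel gripper is mounted at the origin on the work surface. World frame = base frame: x ahead of the robot, y to its left, z up, the work surface at z = 0. Lengths are in mm, angles in rad, forces in N, time in s.
With the tool pointing down it reaches from about 425 to 950 mm from the base axis. Payload 14.7 kg.
Tool frame: the origin (TCP) lies at the very end of the fingers, on their centre line; the grasp point (between the pads) lies 19 mm behind it; z points along the fingers, y is the line along which they close (so a half turn about z gives the same grasp; the last joint's range is limited). The gripper opens to 85 mm and grips with 20 to 120 N. Pads are 22 mm wide; open, the fingers measure 114 mm over their backs; the gripper's body (76 mm by 85 mm) begins 54 mm behind the grasp point. The pads swing forward as they close: fully open they stand 13 mm farther back than shut.
Start: joints at [-0.047, 0.48, 1.596, -0, 1.065, -0.047], TCP at [649.994, 0.021, 194.197] pointing down, gripper open.
Joint ranges: [-2.75, 2.75], [-0.82, 2.05], [0.23, 2.67], [-1.56, 4.7], [0.09, 2.69], [-2.92, 2.92]. Speed limits (rad/s): [1.89, 1.89, 2.39, 3.01, 3.01, 3.01].

## Interface

Orientations are given as a unit quaternion [w, x, y, z].
In Python, from cell import manip gives the robot as it stands. The module is installed in compiled form; this text tells all that it offers.
- The arm moves only by the tool move_arm, never from a script. Its arguments are lists of equal length, an entry for each row: "claw": the opening, from 0 (shut) to 1 (fully open); "delta_pos": the shift along the tool's x, y, z each as a share of 0.25 m, from -1 to 1, a list of three; "delta_rot": the turn, a rotation vector about the tool's x, y, z each as a share of 0.5 rad, from -1 to 1, a list of three. A call has 1 to 12 rows; each row is the pose to reach, as a shift and turn from the pose commanded when the call began, along the tool's axes at that moment; what a row does not reach only later rows make up. A row lasts 1/12 s, in which the tool goes at most 41.7 mm and 7.16 degrees, less where a joint would pass 70% of its speed; a pose out of reach is approached as far as the arm can. A call with a number of a shift or a turn outside -1 to 1 is refused whole. A call with a gripper value outside its range is refused whole. The fingers move at their own pace and stop on an object; "newtons" is the grip in N (left out, the last holds). Time passes only in rows, so rows that repeat a pose let the fingers close. It gives the time, the measured TCP pose, the force, the opening and the grip force at its end, in the units of the state.
- manip.sense(): the state, without advancing time (a new reading comes with each control period).
- manip.grab_frame(name): name is "scene" or "side" or "wrist"; returns the picture (480x640x3 uint8, red, green, blue); there is no depth.
- manip.camera_params(name): a dict with "mtx" (3x3 intrinsics, pixels), "world_from_camera" (4x4, takes a point from camera to world coordinates). Camera axes: x right, y up, looking along -z (the intrinsics and any distortion apply to the point x, -y, -z); pixel columns grow to the right and rows downward; lengths in mm; the calibration is good to about 2 mm. The wrist camera is an equidistant fisheye: a pixel r from the principal point sees the ray r / f radians off the axis. A picture is of the moment at which its call begins: read the wrist's pose just before it. camera_params takes no time and is no camera call; for the wrist camera it gives the pose at the moment of the call.
- manip.close_job(): hands the job in; it is judged then, once.
Trained networks look in the newest picture that a camera, given by its name, has taken for a name from the list of things; names that differ only in an ending like _2 or _b are one class to them, and where a whole thing is asked for, a point or a joint stands for the part that bears it (a point fixed in the world has none). Each returns a list of dicts, best first, with "p" (0 to 1); they miss things now and then, are a little off and sometimes report something else, mostly with a low value. They report only what shows in the picture. A call takes as long as a camera call.
- manip.trace(target, camera): "mask" (480x640 bool, what is visible of it) and "box" ([left, top, width, height] in pixels, round what is visible of it).
- manip.pinpoint(target, camera): "location" ([column, row] in pixels: a listed point, or the origin of a listed thing).
The state is a dict: "time_s": time; "joint_pos": joint angles; "joint_vel": joint speeds; "effort": joint torques, N m; "position": TCP position; "tcp_rot": TCP orientation; "wrist_force": force on the tool from outside, world axes, zero at the start; "moment": the same for the moment, N m; "gripper_width": finger opening in mm; "gripper_force": force on a finger pad.
Only numpy, scipy, OpenCV 4.12 (cv2) and the standard library are available. Lean on these libraries where they do the work, as an engineer would, in place of code of your own. Each camera call takes 0.05 s, during which the arm holds its last target. There are 200 camera calls.

## Task

Set the blue dosing valve: turn its T-bar handle clockwise (seen from above) until the needle just bottoms on its soft seat, without forcing it, then back it off by a quarter of a turn and let go. Leave the red valve's handle as it is and do not shift the things standing around.

Things in the scene. Friction and masses are not known exactly. Their poses are not given: they have to be found in the camera images.
- blue_valve: stainless dosing valve with blue T-bar handle and blue side patches, fixed to the bench. Origin at the centre of the underside of its foot plate (90 x 70 x 8 mm); body 46 x 46 mm up to 60 mm, side ports along its x to 46 mm out, round bonnet (26 mm across) to 84 mm. The screw axis is vertical through the origin. Its height does not change
- blue_handle_grip (a point): on the screw axis at the height to grip the blue handle, about 112 mm above the bench. The handle is an upright blade 56 mm long (point x axis, white line on its +x half), 12 mm thick (point y), its top 12 mm above and its foot 20 mm below this point; under it a flange 34 mm across, 6 mm thick. The point turns with the handle, z up. The handle's angle tells nothing of where the bottom is
- blue_handle_end (a point): the end of the blue bar with the white line, 28 mm from the screw axis, at grip height. Clockwise from above closes; from the start it is 0.1 to 0.36 of a turn to the touch on the seat. Running torque about 0.04 N m plus 0.02 N m per rad/s. While free it stays where it is left; it cannot slip on its screw
- needle_tip (a point): lower end of the needle inside the blue valve (not visible), on the axis. It descends 1.5 mm per turn clockwise until it stands on the seat, so its measured height is far too coarse to tell when it touches
- needle_seat (a point): the seat inside the blue valve (not visible), fixed, on the axis 44 mm above the bench. The needle touches when needle_tip comes level with it and goes no lower. From the touch on, the handle still gives: it is pushed back like a spring, about 1.2 N m per radian (0.15 N m some 7 degrees past the touch). Let go, it springs back to about 2 degrees past the touch
- seat_ring (a point): top of the rubber ring round the seat (not visible), level with the seat when free. It is squeezed down 0.24 mm per radian that the handle is forced past the touch (far too little to measure; running friction alone moves it by a hundredth of a mm). It is spoiled when the handle is forced about 23 degrees past the touch
- red_valve: the same kind of valve with a red handle, fixed to the bench, same sizes and origin; to be left alone
- red_handle_grip (a point): on the red valve's axis at the grip height of its handle, about 112 mm above the bench; same handle sizes; turns freely
- red_handle_end (a point): the end of the red bar that has the white line on it, 28 mm from the axis
- jug: amber measuring jug with side handle, 104 mm across, 130 mm tall, loose; origin at the centre of its underside
- dark_bottle: small dark sample bottle, 48 mm across, 110 mm tall, loose; origin at the centre of its underside
- wash_bottle: small white bottle with blue cap, 56 mm across, 115 mm tall, loose; origin at the centre of its underside
- cup: small steel cup, 60 mm across, 55 mm tall, loose; origin at the centre of its underside

How it is judged (in metres and radians):
On the way, in this order (a step that is already met when the one before it is completed fails the run):
1. the needle is bottomed: it stands on the seat and the ring is squeezed by 0.07 rad (4 degrees) of handle turn or more (z of needle_tip in the frame of needle_seat below 1.194e-05 m and z of seat_ring in the frame of needle_seat below -1.671e-05 m), for 0.1 s.
2. the handle is backed off between 0.18 and 0.31 of a turn from the touch (z of needle_tip in the frame of needle_seat between 0.00027 and 0.000465 m), for 0.2 s.
At the end, for the whole second after the job is handed in: The needle stands 0.27 to 0.465 mm above its seat (handle 0.18 to 0.31 of a turn back from the touch), after having been bottomed; the red handle's end is within 6 mm and the jug, bottles and cup within 30 mm of where they started; the handle is released (all of step 2 and distance of red_handle_end from where it was at the start of the episode below 0.006 m and distance of each of jug, dark_bottle, wash_bottle, cup from where it was at the start of the episode below 0.03 m).
It fails at once if the seat ring is spoiled: the handle is forced more than 0.4 rad (23 degrees) past the touch (z of seat_ring in the frame of needle_seat below -9.549e-05 m).
It fails at once if the red valve's handle is turned (distance of red_handle_end from where it was at the start of the episode above 0.006 m).
It fails at once if a bystander is shifted or tipped (distance of any of jug, dark_bottle, wash_bottle, cup from where it was at the start of the episode above 0.03 m or angle between any of jug, dark_bottle, wash_bottle, cup's own z axis and vertical above 0.5 rad).
It also fails if it takes over 72 s, if anything falls off the work surface, if the arm or the gripper's body presses on something with over 40 N, if the wrist force passes 120 N, or if a joint passes its speed limit or range.

## Working session

There is one attempt and no reset: what is moved stays moved. The work goes in short steps, Python scripts to look and compute and a tool call to move; the robot and the scene stay as the last step left them, time stands still between calls to the robot, and variables do not carry over. Pictures are saved under pics/ and viewed, at most 10 in all, crops included, and the job is handed in when it is done.

Besides the shell and the picture viewer there is one more tool, called after ">>>" by a JSON object that holds its "name" and its "arguments". move_arm: Moves the arm, as the interface text tells. Its arguments: {"type":"object","properties":{"claw":{"type":"array"},"delta_pos":{"type":"array"},"delta_rot":{"type":"array"},"newtons":{"type":"number"}},"required":["claw","delta_pos","delta_rot"]}

```bash
mkdir -p pics
cat > h.py <<'E'
import numpy as np, cv2
from cell import manip
def ray(cam,px,P=None):
    P=P or manip.camera_params(cam); K=np.array(P["mtx"]); T=np.array(P["world_from_camera"])
    u=(px[0]-K[0,2])/K[0,0]; v=(px[1]-K[1,2])/K[1,1]
    if cam=="wrist":
        r=np.hypot(u,v); s=np.sin(r)/r if r>1e-9 else 1; d=np.array([u*s,-v*s,-np.cos(r)])
    else: d=np.array([u,-v,-1.])
    return T[:3,3],T[:3,:3]@d/np.linalg.norm(d)
def atz(cam,px,z,P=None):
    o,d=ray(cam,px,P); return o+d*(z-o[2])/d[2]
def tri(rs):
    A=sum(np.eye(3)-np.outer(d,d) for o,d in rs); b=sum((np.eye(3)-np.outer(d,d))@o for o,d in rs)
    return np.linalg.solve(A,b)
E
python3 - <<'E'
from h import *
np.set_printoptions(precision=1,suppress=True)
ims=[]
for c in ["scene","side","wrist"]:
    P=manip.camera_params(c); im=manip.grab_frame(c); cv2.imwrite(f"pics/{c}0.png",im[:,:,::-1])
    for t,z in [("blue_handle_grip",112),("blue_handle_end",112),("red_handle_grip",112),("red_handle_end",112),("blue_valve",0),("red_valve",0),("jug",0),("dark_bottle",0),("wash_bottle",0),("cup",0)]:
        r=manip.pinpoint(t,c)
        for q in r[:2]: print(c,t,round(q["p"],2),np.array(q["location"]),atz(c,q["location"],z,P))
print(manip.sense())
E
```

```text
scene blue_handle_grip 0.6 [228.8 228.5] [ 545.5 -169.1  112. ]
scene blue_handle_end 0.55 [235.5 242.1] [ 584.5 -158.8  112. ]
scene red_handle_grip 0.57 [391.1 187.8] [476.6 170.3 112. ]
scene red_handle_grip 0.44 [231.8 256.9] [ 620.9 -167.4  112. ]
scene red_handle_end 0.91 [401.9 194.1] [500.8 185.9 112. ]
scene blue_valve 0.88 [238.8 271.2] [ 553.6 -163.1    0. ]
scene jug 0.85 [342.3 319.5] [708.1  18.4   0. ]
scene jug 0.63 [305.9 223.7] [434.1  -4.    0. ]
scene dark_bottle 0.6 [464.4 301.1] [707.4 261.2   0. ]
scene wash_bottle 0.96 [180.5 330.1] [ 679.3 -275.7    0. ]
scene cup 0.77 [304.3 227.2] [445.1  -9.6   0. ]
side blue_handle_grip 0.75 [350.5 189.4] [ 549.4 -173.4  112. ]
side blue_handle_grip 0.35 [398.  297.6] [444.7 121.9 112. ]
side blue_handle_end 0.87 [334.3 193.2] [ 579.6 -156.4  112. ]
side red_handle_grip 0.56 [368.6 314.5] [487.6 164.4 112. ]
side red_handle_end 0.91 [356.  326.8] [504.3 192.2 112. ]
side red_handle_end 0.59 [334.9 188.7] [ 580.3 -172.3  112. ]
side blue_valve 0.76 [344.9 234. ] [ 559.4 -172.6    0. ]
side red_valve 0.72 [361.8 360.3] [495
[... 508 characters left out ...]
.9] [ 557.5 -162.     0. ]
wrist blue_valve 0.29 [121.2   8.6] [439.6 237.8   0. ]
wrist red_valve 0.95 [163.   64.4] [494.8 162.3  -0. ]
wrist jug 0.89 [372.  192.1] [711.3  22.4   0. ]
wrist wash_bottle 0.48 [333.4 419.8] [ 678.3 -273.7    0. ]
wrist cup 0.78 [129.2 219.2] [446.   -3.6   0. ]
{'time_s': 1.65, 'joint_pos': array([-0. ,  0.5,  1.6, -0. ,  1.1, -0. ]), 'joint_vel': array([-0., -0., -0.,  0.,  0.,  0.]), 'effort': array([  0. , -95. , -43.1,   0. ,   0. ,  -0. ]), 'position': array([650. ,   0. , 194.2]), 'tcp_rot': array([-0. ,  0.7,  0.7, -0. ]), 'wrist_force': array([0.1, 0. , 0.6]), 'moment': array([-0., -0.,  0.]), 'gripper_force': 0.0, 'gripper_width': 85.36211465236056}
```

>>> {"name": "move_arm", "arguments": {"claw": [1,1,1,1,1,1,1,1], "delta_pos": [[-0.64,-0.37,-0.16],[-0.64,-0.37,-0.16],[-0.64,-0.37,-0.16],[-0.64,-0.37,-0.16],[-0.64,-0.37,-0.16],[-0.64,-0.37,-0.16],[-0.64,-0.37,-0.16],[-0.64,-0.37,-0.16]], "delta_rot": [[0,0,-1],[0,0,-1],[0,0,-1],[0,0,-1],[0,0,-1],[0,0,-1],[0,0,-1],[0,0,-1]]}}

```text
time_s: 2.32
position: [557.6, -159.9, 234.2]
tcp_rot: [0.0, 0.511, 0.86, 0.0]
wrist_force: [0.4, 0.9, -0.1]
gripper_width: 84.8
gripper_force: 0.0
```

>>> {"name": "move_arm", "arguments": {"claw": [1,1,1,1,1,1], "delta_pos": [[0,0,0],[0,0,0],[0,0,0],[0,0,0],[0,0,0],[0,0,0]], "delta_rot": [[0,0,-1],[0,0,-1],[0,0,-1],[0,0,-1],[0,0,-1],[0,0,-1]]}}

```text
time_s: 2.82
position: [557.9, -159.0, 233.8]
tcp_rot: [-0.0, 0.283, 0.959, 0.0]
wrist_force: [-0.0, -0.3, 0.1]
gripper_width: 85.4
gripper_force: 0.0
```

```bash
cat > look.py <<'E'
from h import *
import sys
np.set_printoptions(precision=3,suppress=True)
s=manip.sense(); print(s["time_s"],s["position"],s["tcp_rot"],s["joint_pos"],s["moment"])
P=manip.camera_params("wrist"); im=manip.grab_frame("wrist"); cv2.imwrite(sys.argv[1],im[:,:,::-1])
for t in ["blue_handle_grip","blue_handle_end"]:
    for q in manip.pinpoint(t,"wrist")[:2]: print(t,round(q["p"],2),np.array(q["location"]),atz("wrist",q["location"],112,P))
for q in manip.trace("blue_handle_grip","wrist")[:1]:
    ys,xs=np.nonzero(q["mask"]); print("mask",q["p"],len(xs),q["box"])
    w=np.array([atz("wrist",p,124,P)[:2] for p in zip(xs,ys)])
    m=w.mean(0); U,S,V=np.linalg.svd(w-m,full_matrices=False); print(m,np.degrees(np.arctan2(V[0,1],V[0,0])),np.ptp((w-m)@V.T,axis=0))
E
python3 look.py pics/w1.png
```

```text
2.8167 [ 557.874 -158.958  233.834] [-0.     0.283  0.959  0.   ] [-0.33   0.344  1.713  0.     1.085 -1.327] [0.025 0.004 0.002]
blue_handle_grip 0.92 [306.3 231.4] [ 558.178 -164.125  112.   ]
blue_handle_end 0.79 [325.4 258.1] [ 586.596 -163.245  112.   ]
mask 0.57 1743 [278.4, 199.5, 54.4, 64.5]
[ 554.27  -161.811] 3.5357339242738144 [58.174 30.846]
```

View pics/w1.png

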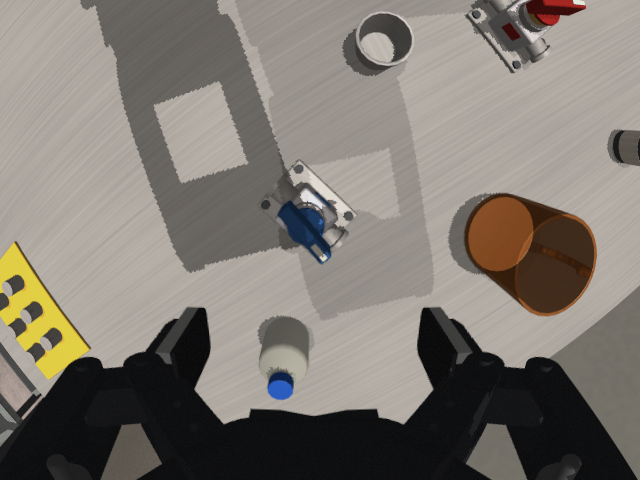

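View pics/scene0.png

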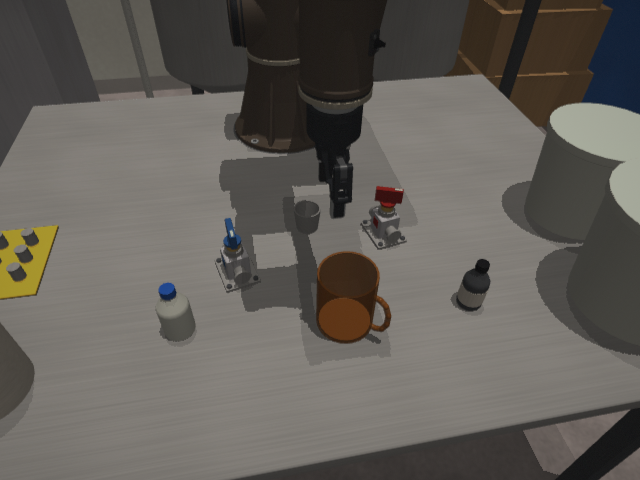

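>>> {"name": "move_arm", "arguments": {"claw": [1,1,1,1,1], "delta_pos": [[0,0,0],[0,0,0],[0,0,0],[0,0,0],[0,0,0]], "delta_rot": [[0,0,-1],[0,0,-1],[0,0,-1],[0,0,-1],[0,0,-1]]}}

```text
time_s: 3.43
position: [557.5, -159.9, 234.2]
tcp_rot: [-0.0, 0.033, 0.999, 0.0]
wrist_force: [0.4, 0.5, 0.4]
gripper_width: 85.1
gripper_force: 0.0
```

>>> {"name": "move_arm", "arguments": {"claw": [1,1,1,1,1], "delta_pos": [[0,-0.016,0.2],[0,-0.016,0.2],[0,-0.016,0.2],[0,-0.016,0.2],[0,-0.016,0.2]], "delta_rot": [[0,0,-0.2],[0,0,-0.2],[0,0,-0.2],[0,0,-0.2],[0,0,-0.2]]}}

```text
time_s: 3.85
position: [557.9, -164.1, 185.5]
tcp_rot: [0.001, -0.013, 1.0, -0.0]
wrist_force: [0.4, 0.3, 0.4]
gripper_width: 85.4
gripper_force: 0.0
```

```bash
python3 look.py pics/w2.png
python3 - <<'E'
import cv2
im=cv2.imread("pics/w2.png"); cv2.imwrite("pics/w2c.png",cv2.resize(im[120:320,200:440],None,fx=3,fy=3,interpolation=2))
E
```

```text
3.85 [ 557.907 -164.13   185.498] [ 0.001 -0.013  1.    -0.   ] [-0.338  0.393  1.768  0.     0.979 -1.934] [ 0.037 -0.012  0.001]
blue_handle_grip 0.62 [310.8 242.8] [ 558.396 -164.977  112.   ]
blue_handle_grip 0.6 [312.3 210.4] [ 535.114 -164.511  112.   ]
blue_handle_end 0.7 [313.3 280. ] [ 586.519 -162.473  112.   ]
mask 0.92 2130 [289.3, 201.1, 43.1, 82.0]
[ 552.711 -165.41 ] 6.012428028829173 [58.255 27.922]
```

View pics/w2c.png

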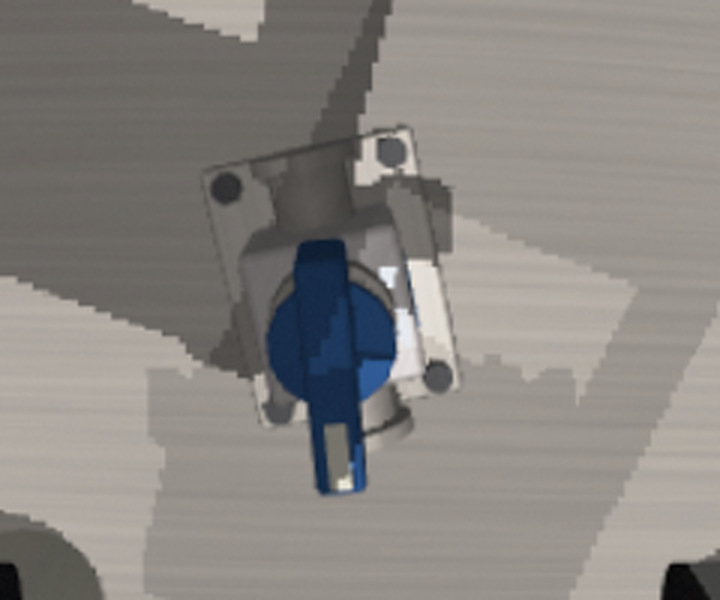

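Run:
```python
from h import *
a=atz("wrist",[200+322/3,120+243/3],124);b=atz("wrist",[200+342/3,120+490/3],124)
print(a,b,(a+b)/2,np.degrees(np.arctan2(*(b-a)[1::-1])),np.linalg.norm(b-a))
```

```text
[ 526.51886375 -168.01024689  124.        ] [ 584.09582209 -161.95749633  124.        ] [ 555.30734292 -164.98387161  124.        ] 6.001149977628953 57.894230468895394
```

>>> {"name": "move_arm", "arguments": {"claw": [1,1,1,1,1,1], "delta_pos": [[0.006,-0.004,0.1],[0.006,-0.004,0.2],[0.006,-0.004,0.345],[0.006,-0.004,0.345],[0.006,-0.004,0.345],[0.006,-0.004,0.345]], "delta_rot": [[0,0,-0.157],[0,0,-0.157],[0,0,-0.157],[0,0,-0.157],[0,0,-0.157],[0,0,-0.157]]}}

```text
time_s: 4.55
position: [556.6, -165.3, 99.5]
tcp_rot: [0.001, -0.054, 0.999, -0.0]
wrist_force: [0.6, -0.3, -0.5]
gripper_width: 85.3
gripper_force: 0.0
```

>>> {"name": "move_arm", "arguments": {"claw": [0,0,0,0,0,0,0,0,0,0,0,0], "delta_pos": [[0,0,0],[0,0,0],[0,0,0],[0,0,0],[0,0,0],[0,0,0],[0,0,0],[0,0,0],[0,0,0],[0,0,0],[0,0,0],[0,0,0]], "delta_rot": [[0,0,0],[0,0,0],[0,0,0],[0,0,0],[0,0,0],[0,0,0],[0,0,0],[0,0,0],[0,0,0],[0,0,0],[0,0,0],[0,0,0]], "newtons": 50}}

```text
time_s: 5.55
position: [555.7, -165.0, 97.9]
tcp_rot: [-0.0, -0.054, 0.999, 0.0]
wrist_force: [0.4, 0.3, 0.4]
gripper_width: -0.3
gripper_force: 0.0
```

```bash
cat > s.py <<'E'
from h import *
np.set_printoptions(precision=3,suppress=True)
s=manip.sense(); q=s["tcp_rot"]; n=q[1:3]
print(s["time_s"],s["position"],"tooly deg",np.degrees(np.arctan2(2*q[2]**2-1,2*q[1]*q[2])),"j6",s["joint_pos"][5],"F",s["wrist_force"],"M",s["moment"],"w",s["gripper_width"],s["gripper_force"])
E
python3 s.py
```

```text
5.55 [ 555.722 -165.012   97.905] tooly deg 96.1715127626774 j6 -2.019431348856015 F [0.392 0.318 0.438] M [ 0.012  0.055 -0.018] w -0.2527981763579409 0.0
```

Run:
```python
from h import *
for c in ["wrist","side"]:
    im=manip.grab_frame(c)[:,:,::-1]
    cv2.imwrite(f"pics/{c}3.png",im if c=="wrist" else cv2.resize(im[100:280,260:460],None,fx=3,fy=3,interpolation=2))
```

```text
(no output)
```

View pics/wrist3.png

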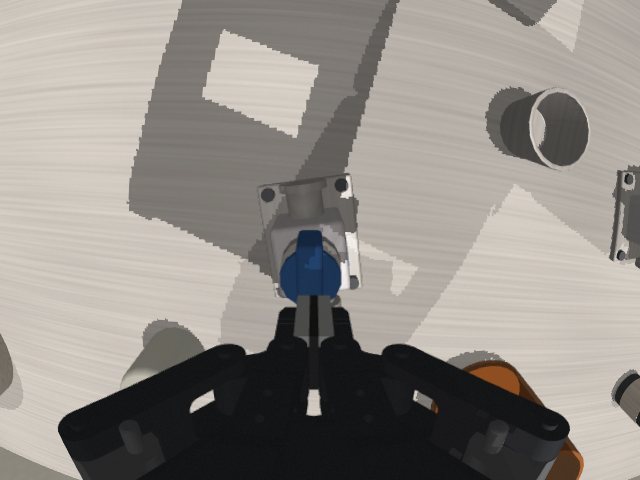

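View pics/side3.png

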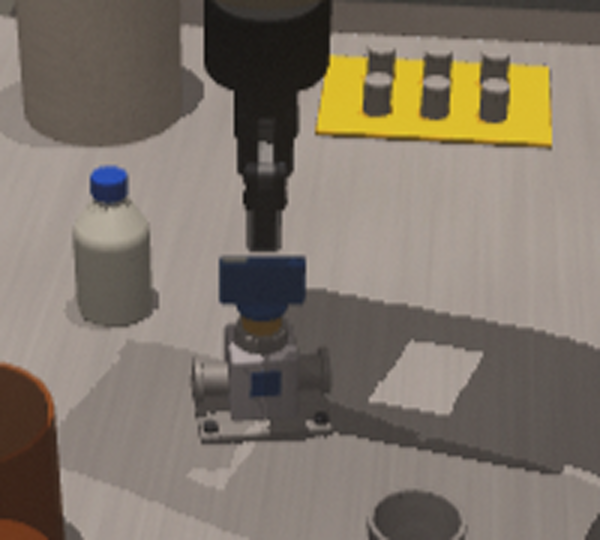

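Run:
```python
from h import *
np.set_printoptions(precision=1,suppress=True)
def proj(c,X):
    P=manip.camera_params(c);K=np.array(P["mtx"]);T=np.linalg.inv(np.array(P["world_from_camera"]));p=T[:3,:3]@X+T[:3,3]
    return K[0,2]+K[0,0]*p[0]/-p[2],K[1,2]+K[1,1]*-p[1]/-p[2]
s=manip.sense()
im=manip.grab_frame("scene")[:,:,::-1]; cv2.imwrite("pics/scene3.png",cv2.resize(im[180:320,160:300],None,fx=4,fy=4,interpolation=2))
for c in ["scene","side"]:
    for n,X in [("tcp",s["position"]),("tcp+19",s["position"]+[0,0,19]),("grip",np.array([556,-165,112.])),("top",np.array([556,-165,124.]))]:
        print(c,n,np.array(proj(c,X)))
    print(np.array(manip.camera_params(c)["world_from_camera"])[:3,3])
```

```text
scene tcp [232.2 237.4]
scene tcp+19 [231. 230.]
scene grip [231.3 232. ]
scene top [230.5 227.2]
[1190.4 -127.8  689.3]
side tcp [346.8 197.5]
side tcp+19 [346.9 189.5]
side grip [346.7 191.5]
side top [346.8 186.4]
[460.6 810.2 771.1]
```

View pics/scene3.png

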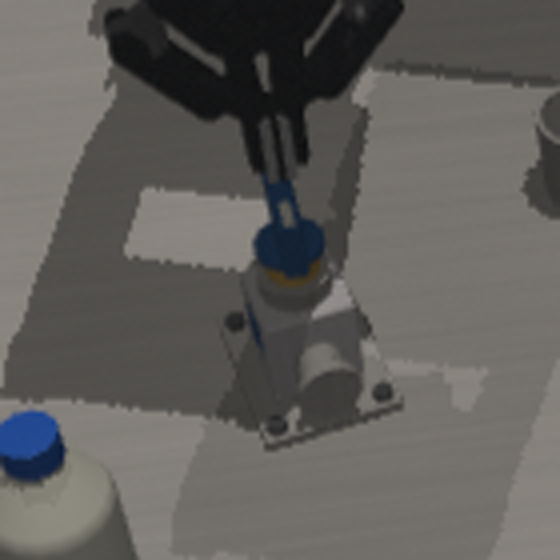

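Run:
```python
from h import *
np.set_printoptions(precision=1,suppress=True)
s=manip.sense();P=manip.camera_params("wrist");K=np.array(P["mtx"]);T=np.linalg.inv(np.array(P["world_from_camera"]))
print(K,np.array(P["world_from_camera"])[:3,3])
for h in [0,10,20,30,40]:
    p=T[:3,:3]@(s["position"]+[0,0,h])+T[:3,3]; th=np.arccos(-p[2]/np.linalg.norm(p)); v=np.array([p[0],-p[1]]);v/=np.linalg.norm(v)
    print(h,K[0,2]+K[0,0]*th*v[0],K[1,2]+K[1,1]*th*v[1])
```

```text
[[371.6   0.  313.4]
 [  0.  371.6 247.9]
 [  0.    0.    1. ]] [ 485.9 -172.   277.3]
0 311.88757647898024 280.21123806619283
10 311.82968905965754 287.5994400182481
20 311.7660406452187 295.7715404964347
30 311.6958034530568 304.8499672778649
40 311.61800482603877 314.9814704284102
```

>>> {"name": "move_arm", "arguments": {"claw": [1,1,1,1,1,1,1,1,1,1], "delta_pos": [[0,0,0],[0,0,0],[0,0,0],[0,0,0],[0,0,0],[0,0,0.03],[0,0,0.06],[0,0,0.09],[0,0,0.11],[0,0,0.11]], "delta_rot": [[0,0,0],[0,0,0],[0,0,0],[0,0,0],[0,0,0],[0,0,0],[0,0,0],[0,0,0],[0,0,0],[0,0,0]]}}

```text
time_s: 6.53
position: [554.8, -164.7, 68.8]
tcp_rot: [-0.001, -0.054, 0.999, 0.0]
wrist_force: [-0.6, 0.4, -0.6]
gripper_width: 85.1
gripper_force: 0.0
```

>>> {"name": "move_arm", "arguments": {"claw": [0,0,0,0,0,0,0,0,0,0], "delta_pos": [[0,0,0],[0,0,0],[0,0,0],[0,0,0],[0,0,0],[0,0,0],[0,0,0],[0,0,0],[0,0,0],[0,0,0]], "delta_rot": [[0,0,0],[0,0,0],[0,0,0],[0,0,0],[0,0,0],[0,0,0],[0,0,0],[0,0,0],[0,0,0],[0,0,0]], "newtons": 40}}

```text
time_s: 7.37
position: [556.1, -166.0, 71.0]
tcp_rot: [0.0, -0.054, 0.999, -0.001]
wrist_force: [-2.4, -8.8, 3.7]
gripper_width: 11.2
gripper_force: 41.2
```

```bash
python3 s.py
```

```text
7.3667 [ 556.083 -166.015   70.951] tooly deg 96.18420053244922 j6 -2.0194116619206035 F [-2.351 -8.85   3.717] M [-1.372  0.382 -0.056] w 11.226269425172879 41.16699814796448
```

>>> {"name": "move_arm", "arguments": {"claw": [0,0,0,0,0,0], "delta_pos": [[0,-0.004,0],[0,-0.004,0],[0,-0.004,0],[0,-0.004,0],[0,-0.004,0],[0,-0.004,0]], "delta_rot": [[0,0,0.1],[0,0,0.2],[0,0,0.35],[0,0,0.35],[0,0,0.35],[0,0,0.35]]}}

```text
time_s: 7.87
position: [556.1, -166.2, 70.9]
tcp_rot: [0.0, 0.034, 0.999, -0.0]
wrist_force: [-1.3, -0.2, 6.1]
gripper_width: 11.1
gripper_force: 41.4
```

```bash
python3 s.py
```

```text
7.8667 [ 556.121 -166.238   70.939] tooly deg 86.14574040419558 j6 -1.8459670268119652 F [-1.349 -0.152  6.098] M [-0.007  0.206  0.023] w 11.052703752616884 41.41229510307312
```

>>> {"name": "move_arm", "arguments": {"claw": [0,0,0,0,0,0,0], "delta_pos": [[0,0,0],[0,0,0],[0,0,0],[0,0,0],[0,0,0],[0,0,0],[0,0,0]], "delta_rot": [[0,0,0.17],[0,0,0.34],[0,0,0.52],[0,0,0.7],[0,0,0.7],[0,0,0.7],[0,0,0.7]]}}

```text
time_s: 8.45
position: [556.3, -166.1, 70.9]
tcp_rot: [0.0, 0.207, 0.978, -0.0]
wrist_force: [-0.9, -0.1, 5.1]
gripper_width: 11.4
gripper_force: 41.3
```

```bash
python3 s.py
```

```text
8.45 [ 556.251 -166.116   70.916] tooly deg 66.08490424198669 j6 -1.4958968781420434 F [-0.936 -0.107  5.128] M [ 0.115 -0.002  0.029] w 11.420454050675048 41.341983675956726
```

>>> {"name": "move_arm", "arguments": {"claw": [0,0,0,0,0], "delta_pos": [[0,0,0],[0,0,0],[0,0,0],[0,0,0],[0,0,0]], "delta_rot": [[0,0,0.1],[0,0,0.2],[0,0,0.28],[0,0,0.28],[0,0,0.28]]}}

```text
time_s: 8.87
position: [556.3, -166.1, 70.9]
tcp_rot: [0.001, 0.275, 0.962, 0.0]
wrist_force: [0.4, 0.8, 6.1]
gripper_width: 10.9
gripper_force: 41.4
```

```bash
python3 s.py
```

```text
8.8667 [ 556.318 -166.089   70.913] tooly deg 58.1175000437184 j6 -1.3568079420914498 F [0.363 0.804 6.057] M [ 0.252 -0.127  0.05 ] w 10.874314363552777 41.431617736816406
```

>>> {"name": "move_arm", "arguments": {"claw": [0,0,0,0,0], "delta_pos": [[0,0,0],[0,0,0],[0,0,0],[0,0,0],[0,0,0]], "delta_rot": [[0,0,0.1],[0,0,0.2],[0,0,0.28],[0,0,0.28],[0,0,0.28]]}}

```text
time_s: 9.28
position: [556.4, -166.1, 70.9]
tcp_rot: [0.001, 0.341, 0.94, 0.0]
wrist_force: [0.4, 0.7, 4.8]
gripper_width: 11.0
gripper_force: 41.4
```

```bash
python3 s.py
```

```text
9.2833 [ 556.362 -166.065   70.914] tooly deg 50.0944357417899 j6 -1.2168351128722308 F [0.425 0.684 4.823] M [ 0.25  -0.201  0.024] w 10.976104358526706 41.407785415649414
```

>>> {"name": "move_arm", "arguments": {"claw": [0,0,0,0,0], "delta_pos": [[0,0,0],[0,0,0],[0,0,0],[0,0,0],[0,0,0]], "delta_rot": [[0,0,0.1],[0,0,0.2],[0,0,0.28],[0,0,0.28],[0,0,0.28]]}}

```text
time_s: 9.7
position: [556.5, -166.1, 70.9]
tcp_rot: [0.001, 0.406, 0.914, 0.0]
wrist_force: [0.4, 0.9, 5.9]
gripper_width: 10.8
gripper_force: 41.4
```

```bash
python3 s.py
```

```text
9.7 [ 556.472 -166.082   70.93 ] tooly deg 42.075160003268316 j6 -1.076867721454133 F [0.38  0.946 5.933] M [ 0.277 -0.268 -0.007] w 10.772514919386012 41.3652902841568
```

>>> {"name": "move_arm", "arguments": {"claw": [0,0,0,0,0], "delta_pos": [[0,0,0],[0,0,0],[0,0,0],[0,0,0],[0,0,0]], "delta_rot": [[0,0,0.1],[0,0,0.2],[0,0,0.28],[0,0,0.28],[0,0,0.28]]}}

```text
time_s: 10.12
position: [556.5, -166.1, 70.9]
tcp_rot: [0.001, 0.469, 0.883, 0.0]
wrist_force: [1.2, 0.9, 5.5]
gripper_width: 11.1
gripper_force: 41.3
```

```bash
python3 s.py
```

```text
10.1167 [ 556.529 -166.083   70.933] tooly deg 34.06222588223756 j6 -0.9370192821182056 F [1.175 0.912 5.544] M [ 0.313 -0.402  0.087] w 11.096908824274546 41.32843494415283
```

>>> {"name": "move_arm", "arguments": {"claw": [0,0,0,0], "delta_pos": [[0,0,0],[0,0,0],[0,0,0],[0,0,0]], "delta_rot": [[0,0,0.07],[0,0,0.14],[0,0,0.14],[0,0,0.14]]}}

```text
time_s: 10.45
position: [556.6, -166.1, 70.9]
tcp_rot: [0.001, 0.5, 0.866, 0.0]
wrist_force: [1.1, 0.9, 6.2]
gripper_width: 11.3
gripper_force: 41.3
```

```bash
python3 s.py
```

```text
10.45 [ 556.562 -166.098   70.928] tooly deg 30.06457639425933 j6 -0.8672655601920287 F [1.069 0.919 6.205] M [ 0.323 -0.414  0.047] w 11.276912941330023 41.34955286979675
```

>>> {"name": "move_arm", "arguments": {"claw": [0,0,0,0,0], "delta_pos": [[0,0,0],[0,0,0],[0,0,0],[0,0,0],[0,0,0]], "delta_rot": [[0,0,0.1],[0,0,0.2],[0,0,0.24],[0,0,0.24],[0,0,0.24]]}}

```text
time_s: 10.87
position: [556.6, -166.1, 70.9]
tcp_rot: [0.001, 0.55, 0.835, 0.0]
wrist_force: [2.3, 1.1, 5.5]
gripper_width: 10.8
gripper_force: 41.3
```

```bash
python3 s.py
```

```text
10.8667 [ 556.647 -166.105   70.938] tooly deg 23.202736685348896 j6 -0.7474920962254826 F [2.345 1.129 5.544] M [ 0.292 -0.447  0.017] w 10.835673405317843 41.346784830093384
```

>>> {"name": "move_arm", "arguments": {"claw": [0,0,0,0,0], "delta_pos": [[0,0,0],[0,0,0],[0,0,0],[0,0,0],[0,0,0]], "delta_rot": [[0,0,0.1],[0,0,0.2],[0,0,0.28],[0,0,0.28],[0,0,0.28]]}}

```text
time_s: 11.28
position: [556.7, -166.2, 70.9]
tcp_rot: [0.001, 0.607, 0.794, 0.0]
wrist_force: [2.6, 1.5, 4.9]
gripper_width: 11.1
gripper_force: 41.4
```

```bash
python3 s.py
```

```text
11.2833 [ 556.682 -166.179   70.918] tooly deg 15.207120550659633 j6 -0.6079872075098091 F [2.627 1.495 4.87 ] M [ 0.283 -0.646  0.076] w 11.06672439117905 41.387616991996765
```

>>> {"name": "move_arm", "arguments": {"claw": [0,0,0,0], "delta_pos": [[0,0,0],[0,0,0],[0,0,0],[0,0,0]], "delta_rot": [[0,0,0.07],[0,0,0.14],[0,0,0.14],[0,0,0.14]]}}

```text
time_s: 11.62
position: [556.7, -166.2, 70.9]
tcp_rot: [0.001, 0.635, 0.773, 0.0]
wrist_force: [3.0, 1.1, 6.0]
gripper_width: 10.9
gripper_force: 41.4
```

```bash
cat >> s.py <<'E'
m=[s["moment"][2]]
for i in range(5): manip.grab_frame("side"); m.append(manip.sense()["moment"][2])
print("Mz mean",np.mean(m),np.array(m))
E
python3 s.py
```

```text
11.6167 [ 556.734 -166.161   70.933] tooly deg 11.202460374509732 j6 -0.5380615928622938 F [2.953 1.093 5.968] M [ 0.279 -0.673  0.055] w 10.854426150510974 41.36362552642822
Mz mean 0.026367766152183725 [ 0.055  0.034  0.055  0.025  0.007 -0.018]
```

Still free (turned about 85°). Continue.

>>> {"name": "move_arm", "arguments": {"claw": [0,0,0,0,0], "delta_pos": [[0,0,0],[0,0,0],[0,0,0],[0,0,0],[0,0,0]], "delta_rot": [[0,0,0.1],[0,0,0.2],[0,0,0.28],[0,0,0.28],[0,0,0.28]]}}

```text
time_s: 12.28
position: [556.8, -166.2, 70.9]
tcp_rot: [0.001, 0.687, 0.726, 0.0]
wrist_force: [3.2, 2.0, 5.4]
gripper_width: 10.6
gripper_force: 41.3
```

```bash
python3 s.py
```

```text
12.2833 [ 556.773 -166.207   70.939] tooly deg 3.1842262680022175 j6 -0.3980637576362206 F [3.247 2.041 5.419] M [ 0.242 -0.674  0.103] w 10.569325088315555 41.33289456367493
Mz mean 0.13322903339007322 [0.103 0.132 0.17  0.126 0.146 0.122]
```

>>> {"name": "move_arm", "arguments": {"claw": [0,0,0,0], "delta_pos": [[0,0,0],[0,0,0],[0,0,0],[0,0,0]], "delta_rot": [[0,0,0.08],[0,0,0.16],[0,0,0.16],[0,0,0.16]]}}

```text
time_s: 12.87
position: [556.8, -166.2, 70.9]
tcp_rot: [0.001, 0.715, 0.699, 0.0]
wrist_force: [3.6, 1.9, 5.6]
gripper_width: 10.8
gripper_force: 41.4
```

```bash
python3 s.py
```

```text
12.8667 [ 556.807 -166.227   70.926] tooly deg -1.362148115772183 j6 -0.3186557742317558 F [3.646 1.924 5.626] M [ 0.183 -0.791  0.194] w 10.765337916140691 41.437522172927856
Mz mean 0.2007693802047504 [0.194 0.203 0.168 0.215 0.209 0.217]
```

>>> {"name": "move_arm", "arguments": {"claw": [0,0,0,0,0,0], "delta_pos": [[0,0,0],[0,0,0],[0,0,0],[0,0,0],[0,0,0],[0,0,0]], "delta_rot": [[0,0,-0.2],[0,0,-0.4],[0,0,-0.6],[0,0,-0.8],[0,0,-1],[0,0,-1]]}}

```text
time_s: 13.62
position: [556.6, -166.1, 70.9]
tcp_rot: [0.001, 0.517, 0.856, 0.0]
wrist_force: [3.3, 0.9, 6.7]
gripper_width: 11.2
gripper_force: 41.6
```

>>> {"name": "move_arm", "arguments": {"claw": [0,0,0,0,0,0], "delta_pos": [[0,0,0],[0,0,0],[0,0,0],[0,0,0],[0,0,0],[0,0,0]], "delta_rot": [[0,0,-0.2],[0,0,-0.4],[0,0,-0.6],[0,0,-0.8],[0,0,-1],[0,0,-1]]}}

```text
time_s: 14.12
position: [556.3, -166.1, 70.9]
tcp_rot: [0.0, 0.29, 0.957, 0.0]
wrist_force: [1.2, 1.2, 7.5]
gripper_width: 10.7
gripper_force: 41.7
```

>>> {"name": "move_arm", "arguments": {"claw": [0,0,0,0,0,0], "delta_pos": [[0,0,0],[0,0,0],[0,0,0],[0,0,0],[0,0,0],[0,0,0]], "delta_rot": [[0,0,-0.2],[0,0,-0.4],[0,0,-0.6],[0,0,-0.8],[0,0,-1],[0,0,-1]]}}

```text
time_s: 14.62
position: [556.1, -166.3, 70.9]
tcp_rot: [0.0, 0.044, 0.999, -0.0]
wrist_force: [0.1, -0.7, 8.2]
gripper_width: 11.1
gripper_force: 41.8
```

>>> {"name": "move_arm", "arguments": {"claw": [0,0,0,0,0,0], "delta_pos": [[0,0,0],[0,0,0],[0,0,0],[0,0,0],[0,0,0],[0,0,0]], "delta_rot": [[0,0,-0.18],[0,0,-0.38],[0,0,-0.38],[0,0,-0.38],[0,0,-0.38],[0,0,-0.38]]}}

```text
time_s: 15.12
position: [556.0, -166.3, 70.9]
tcp_rot: [0.0, -0.048, 0.999, -0.0]
wrist_force: [-0.8, -1.5, 8.6]
gripper_width: 10.9
gripper_force: 41.8
```

```bash
python3 s.py
```

```text
15.1167 [ 556.005 -166.283   70.857] tooly deg 95.47179888879018 j6 -2.0088102480484786 F [-0.763 -1.529  8.591] M [-0.074  0.114 -0.035] w 10.925838104940746 41.83868229389191
Mz mean -0.04755851679450848 [-0.035 -0.054 -0.045 -0.051 -0.051 -0.049]
```

Backed off about 88° from the touch. Now release, then lift straight up.

>>> {"name": "move_arm", "arguments": {"claw": [0.3,0.6,1,1,1,1,1,1,1,1,1,1], "delta_pos": [[0,0,0],[0,0,0],[0,0,0],[0,0,0],[0,0,0],[0,0,0],[0,0,0],[0,0,-0.1],[0,0,-0.2],[0,0,-0.35],[0,0,-0.46],[0,0,-0.46]], "delta_rot": [[0,0,0],[0,0,0],[0,0,0],[0,0,0],[0,0,0],[0,0,0],[0,0,0],[0,0,0],[0,0,0],[0,0,0],[0,0,0],[0,0,0]]}}

```text
time_s: 16.37
position: [558.7, -167.0, 191.1]
tcp_rot: [0.004, -0.046, 0.999, -0.001]
wrist_force: [0.9, -0.3, 0.9]
gripper_width: 85.6
gripper_force: 0.0
```

```bash
python3 look.py pics/w4.png
python3 - <<'E'
import cv2
im=cv2.imread("pics/w4.png"); cv2.imwrite("pics/w4c.png",cv2.resize(im[120:320,200:440],None,fx=3,fy=3,interpolation=2))
E
```

```text
16.3667 [ 558.734 -166.987  191.068] [ 0.004 -0.046  0.999 -0.001] [-0.342  0.386  1.764  0.     0.984 -2.006] [-0.03  -0.016  0.06 ]
blue_handle_grip 0.66 [315.6 237.8] [ 557.326 -164.886  112.   ]
blue_handle_end 0.69 [313.4 276.1] [ 586.829 -163.701  112.   ]
mask 0.94 2073 [295.9, 195.1, 39.4, 84.2]
[ 552.133 -166.062] 4.15600710454929 [59.425 28.145]
```

View pics/w4c.png

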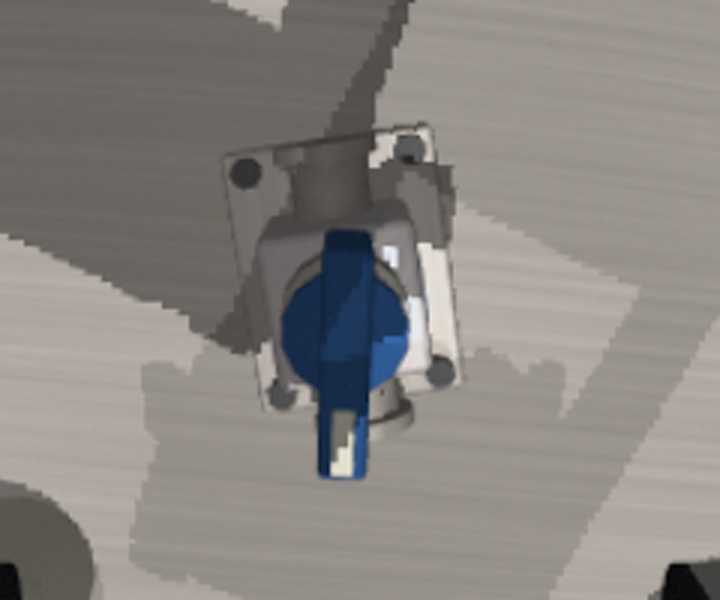

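The crop shows the handle upright, with the white line at the lower end near crop (342, 455). Its bar lies at about 4–5°, as the tool angle predicts, and the fingers are clear.

```bash
python3 -c "
from cell import manip
print(manip.close_job())"
```

```text
the job is handed in; nothing more can be done
None
```

The blue valve was turned clockwise to about 8° past the touch on its seat (0.20 N m), backed off about 88° (0.245 turn) from the touch and released. The arm stayed clear of the red valve and the bystanders, though I did not re-measure them; the job is handed in and gave no verdict.

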